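Fit the lamp head onto its birch foot and hold it pressed home

ROBOT

A 7-joint arm with a two-finger parallel gripper is mounted at the origin on the work surface. World frame = base frame: x ahead of the robot, y to its left, z up, the work surface at z = 0. Lengths are in mm, angles in rad, forces in N, time in s.
With the tool pointing down it reaches from about 400 to 875 mm from the base axis. Payload 4.4 kg.
Tool frame: the origin (TCP) lies midway between the tips of the shut fingers; the grasp point (between the pads) lies 19 mm behind it; z points along the fingers, y is the line along which they close (so a half turn about z gives the same grasp; the last joint's range is limited). The gripper opens to 85 mm and grips with 20 to 120 N. Pads are 22 mm wide; open, the fingers measure 114 mm over their backs; the gripper's body (76 mm by 85 mm) begins 54 mm behind the grasp point. The pads swing forward as they close: fully open they stand 13 mm farther back than shut.
Start: joints at [1.054, 0.628, 0.038, 1.517, -0.027, 0.996, -0.02], TCP at [283.224, -585.066, 231.313] pointing down, gripper open.
Joint ranges: [-3.06, 3.06], [-0.37, 2.12], [-1.25, 1.32], [0.18, 2.47], [-1.1, 4.24], [0.23, 1.98], [-2.94, 2.94]. Speed limits (rad/s): [2.57, 2.57, 3.14, 3.14, 3.14, 3.14, 3.14].

INTERFACE

Orientations are given as [roll, pitch, yaw] about the fixed x, y, z axes, in that order (R = Rz(yaw) Ry(pitch) Rx(roll)).
In Python, from cell import readout, optics, order gives the robot as it stands.
- The arm moves only by the shell command python3 -m jog 'ROWS'. ROWS is a JSON object of lists of equal length, an entry for each row: "claw": the opening, from 0 (shut) to 1 (fully open); "xyz": the shift along the tool's x, y, z each as a share of 0.1 m, from -1 to 1, a list of three; "twist": the turn, a rotation vector about the tool's x, y, z each as a share of 180 degrees, from -1 to 1, a list of three. A call has 1 to 12 rows; each row shifts and turns the commanded pose from where the row before left it, along the tool's axes as they then stand; what a row does not reach is not made up. A row lasts 1/8 s, in which the tool goes at most 62.5 mm and 10.7 degrees, less where a joint would pass 70% of its speed; a pose out of reach is approached as far as the arm can. A call with a number of a shift or a turn outside -1 to 1 is refused whole. A call with a gripper value outside its range is refused whole. The fingers move at their own pace and stop on an object; the grip force is fixed at half the most. Time passes only in rows, so rows that do not move let the fingers close. It gives the time, the measured TCP pose, the force, the opening and the grip force at its end, in the units of the state.
- readout.read_state(): the state, without advancing time (a new reading comes with each control period).
- optics.get_image(name): name is "scene" or "side" or "wrist"; returns a dict with "color" (420x560x3 uint8, red, green, blue), "fovy" (degrees; the focal length in pixels is half the picture's height over the tangent of half this angle, whatever the lens; pixels are square), "cx", "cy" (the principal point, pixels), "k1" (the pictures are not rectified: a ray, as slopes to the right and down, at radius r is drawn at 1 + k1 r^2 times it, then the intrinsics apply), "view" (4x4, takes a point from world to camera coordinates). Camera axes: x right, y up, looking along -z (the intrinsics and any distortion apply to the point x, -y, -z); pixel columns grow to the right and rows downward; lengths in mm; the calibration is good to about 2 mm. A picture is of the moment at which its call begins. There is no depth.
- order.finish_job(): hands the job in; it is judged then, once.
Trained networks look in the newest picture that a camera, given by its name, has taken for a name from the list of things; names that differ only in an ending like _2 or _b are one class to them, and where a whole thing is asked for, a point or a joint stands for the part that bears it (a point fixed in the world has none). Each returns a list of dicts, best first, with "score" (0 to 1); they miss things now and then, are a little off and sometimes report something else, mostly with a low value. They report only what shows in the picture. A call takes as long as a camera call. They do not tell look-alikes from the thing itself.
- optics.boxes_of(camera, label): "rect" ([left, top, width, height] in pixels, round what is visible of it).
The state is a dict: "clock": time; "qpos": joint angles; "qd": joint speeds; "tau": joint torques, N m; "eef_pos": TCP position; "tool_rot": TCP orientation; "force": force on the tool from outside, world axes, zero at the start; "torque": the same for the moment, N m; "width": finger opening in mm; "gripper_force": force on a finger pad.
Only numpy, scipy, OpenCV 4.12 (cv2) and the standard library are available. Lean on these libraries where they do the work, as an engineer would, in place of code of your own. Each camera call takes 0.05 s, during which the arm holds its last target. There are 200 camera calls.

TASK

Slide the lamp head along its wooden charging cradle and out of the open end, then set it upright over the neck of the birch lamp foot. Turn its knurled collar until the hidden keyways inside drop over the neck's pins, push it down against the spring until its flange is flush on the metal shoulder, and finish while still gripping it and holding it pressed fully home. Leave the tureen, the books and the pine cone where they are.

Things in the scene. Friction and masses are not known exactly. Their poses are not given: they have to be found in the camera images.
- head: Loose upright lamp head, 0.14 to 0.24 kg, z up, any yaw, standing in the cradle. Origin: centre of its underside. Flange 70 mm across, 6 mm thick; above it a round knurled collar 48 mm across up to height 58 mm; frosted dome to 77 mm. Underneath a blind bore 30 mm wide and deep, with three hidden full-depth keyways 120 degrees apart, at an unknown angle.
- head_collar (a point): Point on the head's axis 43 mm above its underside: height at which to take the collar (from any side, pads no lower than 30 mm above the underside).
- cradle: Fixed oak charging cradle, 96 by 92 mm, 27 mm high, left or right. Origin: channel centre, at table height. Floor (under the head) at 12 mm. Channel runs along its x, shut at +x, open at -x, roughly towards the robot. Lips (|y| over 28 mm, x -20 to +44 mm, z 22 to 27 mm) reach over the flange: the head can rise only 4 mm until it is slid out. Side play 3 mm.
- cradle_mouth (a point): Point on the channel's axis, floor height, 55 mm to -x of the cradle's origin: once the head's axis is here or farther out, its flange is clear of the lips and it can be lifted.
- foot: Fixed birch-slice lamp foot, 96 mm across, on the side away from the cradle. Origin: centre of its underside, on the table, z up; its yaw means nothing. The slice is 40 mm high, under a metal shoulder disc 72 mm across. A head resting on the neck's pins has its underside 60 mm above this origin; resting on the spring contact 53 mm; fully home 48 mm.
- shoulder (a point): Centre of the shoulder's top, 48 mm above the table, on which the flange must sit flush. The last 5 mm of the way down push against the spring contact (brass, 14 mm across, free top 35 mm above here): 5 N rising to 9 N; let go, the head springs up again.
- neck_top (a point): Centre of the neck's bevelled top, 24 mm above the shoulder. Neck 25 mm in diameter. Three radial brass pins, 120 degrees apart, reach to 20 mm radius, tops 12 mm above the shoulder, at a different angle each time. Head turned with keyways over pins (window about 0.25 rad, once every 2.09 rad): it can drop 7 mm to the spring contact.
- tureen: Bystander: white lidded tureen, 132 mm across, 108 mm high; origin at the centre of its underside.
- books: Bystander: two books lying flat, 240 by 170 mm, 42 mm high; origin at the centre of the underside.
- cone: Bystander: brown pine cone standing on its base, 54 mm across, 50 mm high; origin at the centre of its underside.
Not all that is in view belongs to the job. Leave any purple look-alike of the head alone.

How it is judged:
By the outcome, as a careful person would: the job done as asked, in the order asked, and still so for the second after the job is handed in, while the arm keeps its last pose, push and grip.
It also fails if it takes over 58 s, if anything falls off the work surface, if the arm or the gripper's body presses on something with over 40 N, if the wrist force passes 120 N, or if a joint passes its speed limit or range.

## Working session

There is one attempt and no reset: what is moved stays moved. The work goes in short steps, Python scripts to look and compute and a shell command to move; the robot and the scene stay as the last step left them, time stands still between calls to the robot, and variables do not carry over. Pictures are saved under pics/ and viewed, at most 10 in all, crops included, and the job is handed in when it is done.

```bash
mkdir -p pics; ls; cat > h.py <<'E'
import numpy as np,cv2
from cell import readout,optics,order
def grab(n,f=None):
    im=optics.get_image(n)
    if f: cv2.imwrite('pics/'+f,im['color'][...,::-1])
    return im
def cam(im):
    f=210/np.tan(np.radians(im['fovy'])/2); V=np.array(im['view']); return f,V
def proj(im,P):
    f,V=cam(im); p=V[:3,:3]@np.array(P,float)+V[:3,3]; s=np.array([p[0],-p[1]])/-p[2]
    s=s*(1+im['k1']*(s@s)); return s*f+[im['cx'],im['cy']]
def ray(im,px):
    f,V=cam(im); d=(np.array(px,float)-[im['cx'],im['cy']])/f; s=d.copy()
    for _ in range(20): s=d/(1+im['k1']*(s@s))
    R=V[:3,:3]; return -R.T@V[:3,3], R.T@np.array([s[0],-s[1],-1])
def onz(im,px,z):
    o,d=ray(im,px); return o+d*(z-o[2])/d[2]
E
python3 - <<'E'
from h import *
ims={n:grab(n,n+'0.png') for n in('scene','side','wrist')}
s=readout.read_state();print(s)
for n in('scene','side'):
    print(n,{k:ims[n][k] for k in('fovy','cx','cy','k1')},ray(ims[n],(280,210))[0])
    for l in('head','cradle','foot','tureen','books','cone'):
        print(l,[(np.round(b['rect']).tolist(),round(b['score'],2)) for b in optics.boxes_of(n,l)])
big=np.hstack([ims['scene']['color'],ims['side']['color']])
E
```

```text
pics
{'clock': 0.15, 'qpos': array([ 1.05420912,  0.62911316,  0.03844974,  1.5180932 , -0.02698414,
        0.99631379, -0.01998263]), 'qd': array([-1.99408602e-05, -2.17368213e-03,  2.18419280e-04, -5.73440197e-03,
        1.15127825e-03,  2.60309840e-03,  8.83097791e-04]), 'tau': array([ 1.83798575e-04, -5.63804483e+01,  1.22749306e+00, -1.93650913e+01,
        1.10841930e-02,  7.38926057e-03,  3.31710552e-06]), 'eef_pos': array([ 283.01663436, -584.64785867,  230.62808975]), 'tool_rot': array([-3.14018316e+00,  1.84577442e-05,  4.50813159e-01]), 'force': array([ 0.11825306, -0.22788989,  1.0185694 ]), 'torque': array([ 0.03193106,  0.02404246, -0.00672581]), 'gripper_force': 0.0, 'width': 85.80729556024964}
scene {'fovy': 53.28836796045744, 'cx': 274.202307556696, 'cy': 209.8928855281409, 'k1': -0.10995644752852425} [1516.51149149 -452.07172165  746.21437856]
head [([164.0, 241.0, 28.0, 28.0], 0.67), ([213.0, 218.0, 19.0, 29.0], 0.62), ([328.0, 164.0, 74.0, 50.0], 0.24)]
cradle [([196.0, 228.0, 47.0, 31.0], 0.59), ([260.0, 236.0, 50.0, 41.0], 0.21)]
foot [([287.0, 189.0, 32.0, 30.0], 0.88), ([212.0, 220.0, 20.0, 28.0], 0.59)]
tureen [([260.0, 233.0, 50.0, 41.0], 0.76)]
books [([326.0, 165.0, 75.0, 42.0], 0.73)]
cone [([126.0, 242.0, 20.0, 16.0], 0.58)]
side {'fovy': 55.94830754137432, 'cx': 277.6818301045728, 'cy': 209.3986570160205, 'k1': -0.00595885650179252} [343.60461841 963.12478933 652.02930562]
head [([288.0, 176.0, 24.0, 26.0], 0.86), ([295.0, 165.0, 15.0, 22.0], 0.63)]
cradle [([285.0, 193.0, 33.0, 20.0], 0.69), ([323.0, 166.0, 13.0, 10.0], 0.66)]
foot [([265.0, 232.0, 38.0, 41.0], 0.64)]
tureen [([215.0, 185.0, 42.0, 36.0], 0.93)]
books [([193.0, 292.0, 141.0, 103.0], 0.75)]
cone [([324.0, 166.0, 10.0, 11.0], 0.45)]
```

View pics/scene0.png

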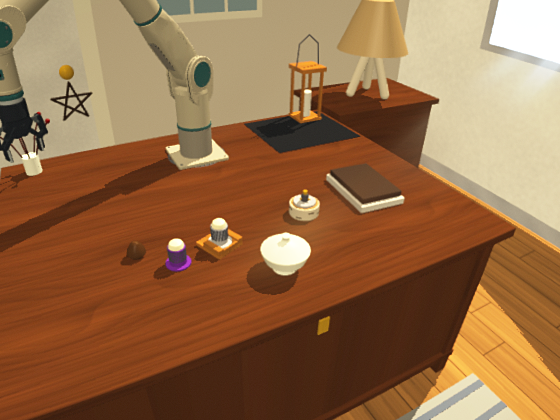

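View pics/side0.png

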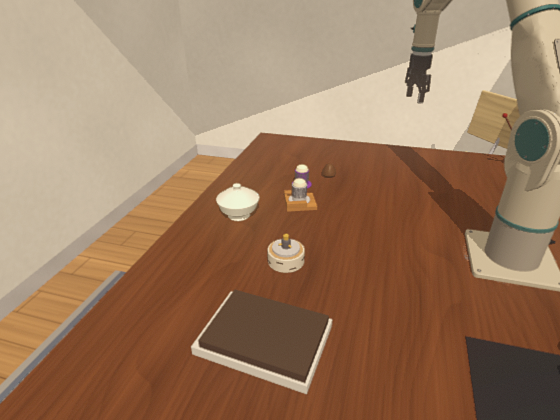

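The purple-flanged item at scene (178,254) / side (303,174) is the look-alike. The grey-collared head at scene (219,233) / side (300,188) stands in the oak cradle, so that is the one meant. The foot is at scene (304,205) / side (286,255). An enlarged crop should confirm this.

```bash
python3 - <<'E'
import cv2,numpy as np
a=cv2.imread('pics/scene0.png')[210:270,160:250]; b=cv2.imread('pics/side0.png')[160:220,270:345]
c=cv2.imread('pics/scene0.png')[180:225,280:330]; d=cv2.imread('pics/side0.png')[225:275,260:310]
r=lambda x,w,h:cv2.resize(x,(w,h),interpolation=cv2.INTER_CUBIC)
top=np.hstack([r(a,450,300),r(b,350,280+20)]) 
bot=np.hstack([r(c,330,297),r(d,300,300)[:297],np.zeros((297,170,3),np.uint8)])
cv2.imwrite('pics/crop1.png',np.vstack([top,bot]))
E
```

```text
(no output)
```

View pics/crop1.png

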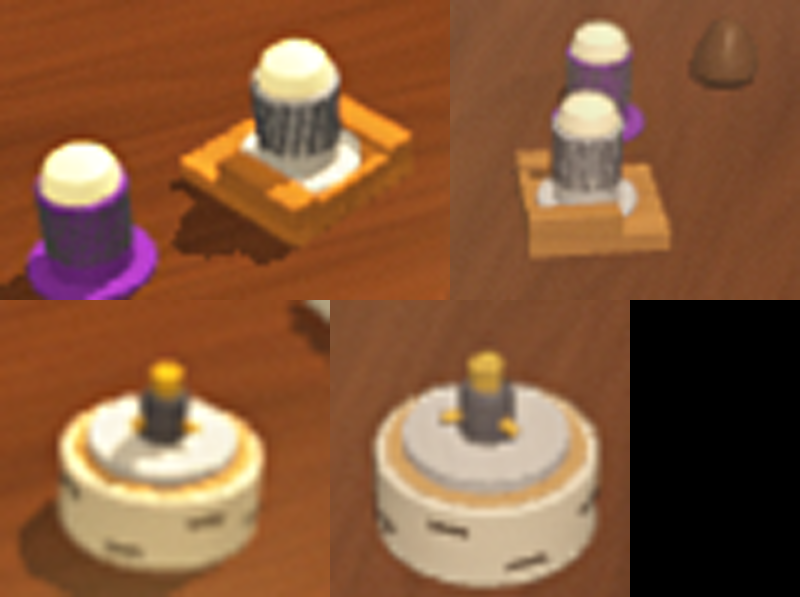

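Confirmed: the upper pair shows the white-flanged head in the oak cradle, with the purple twin outside it. The lower pair shows the foot, with its brass tip at scene (305,189) / side (286,234).

```bash
cat >> h.py <<'E'
def tri(*ob):
    A=np.zeros((3,3));b=np.zeros(3);L=[]
    for im,px in ob:
        o,d=ray(im,px); d=d/np.linalg.norm(d); M=np.eye(3)-np.outer(d,d); A+=M;b+=M@o;L.append((M,o))
    x=np.linalg.solve(A,b); return np.round(x,1),[round(float(np.linalg.norm(M@(x-o))),1) for M,o in L]
E
python3 - <<'E'
from h import *
s=grab('scene');d=grab('side')
print('head mid(44)',tri((s,(219.2,233.6)),(d,(299.2,188.5))))
print('domeTop~',tri((s,(218.8,217.8)),(d,(299.3,178.5))))
print('tip83',tri((s,(305.3,189.6)),(d,(286,234))),onz(s,(305.3,189.6),83),onz(d,(286,234),83))
print('sh48',tri((s,(305,201.2)),(d,(286.2,247))),onz(s,(305,201.2),48),onz(d,(286.2,247),48))
for p in((182,160),(300,210),(412,132),(345,95)): print('s',onz(s,(p[0]/5+160,p[1]/5+210),27).round())
for p in((529,232),(624,232),(668,238),(650,165),(518,152)): print('d',onz(d,((p[0]-450)/4.667+270,p[1]/5+160),27).round())
E
```

```text
head mid(44) (array([ 609.7, -137.9,   48.5]), [6.3, 6.3])
domeTop~ (array([ 604.5, -130.5,   92.6]), [1.2, 1.2])
tip83 (array([565.6, 172. ,  85.9]), [3.2, 3.2]) [565.85928574 175.01463283  83.        ] [565.18592558 164.01615948  83.        ]
sh48 (array([566.3, 172. ,  44.4]), [4.6, 4.6]) [577.24669858 169.38577877  48.        ] [562.53714218 171.43258811  48.        ]
s [ 600. -199.   27.]
s [ 670. -156.   27.]
s [633. -72.  27.]
s [583. -93.  27.]
d [625. -62.  27.]
d [564. -79.  27.]
d [534. -79.  27.]
d [ 566. -169.   27.]
d [ 661. -161.   27.]
```

```bash
python3 -m jog '{"claw":[1,1,1,1,1,1,1,1,1,1],"xyz":[[0.41,-0.265,-0.08],[0.41,-0.265,-0.08],[0.41,-0.265,-0.08],[0.41,-0.265,-0.08],[0.41,-0.265,-0.08],[0.41,-0.265,-0.08],[0.41,-0.265,-0.08],[0.41,-0.265,-0.08],[0.41,-0.265,-0.08],[0.41,-0.265,-0.08]],"twist":[[0,0,0],[0,0,0],[0,0,0],[0,0,0],[0,0,0],[0,0,0],[0,0,0],[0,0,0],[0,0,0],[0,0,0]]}'
python3 - <<'E'
from h import *
w=grab('wrist','w1.png'); s=readout.read_state(); print(s['eef_pos'],s['tool_rot'],s['clock'])
o,dd=ray(w,(w['cx'],w['cy'])); print(o,dd, w['fovy'],w['k1'],proj(w,(606,-133,12)),proj(w,(606,-133,89)))
for l in('head','cradle'): print(l,[(np.round(b['rect']).tolist(),round(b['score'],2)) for b in optics.boxes_of('wrist',l)])
E
```

```text
clock: 2.1
eef_pos: [537.5, -166.5, 311.8]
tool_rot: [3.141, -0.0, 0.451]
force: [-0.2, 0.0, -0.6]
width: 85.4
gripper_force: 0.0
[ 542.25443173 -158.11841132  312.8055794 ] [-3.13919574 -0.00766942  0.46038982] 2.15
[ 613.37816746 -128.60957752  454.80300877] [-0.29439966 -0.14449367 -0.94469594] 63.10792195073773 0.030028988387621604 [277.72778745 103.13360543] [277.85254725 104.6834491 ]
head [([255.0, 72.0, 47.0, 62.0], 0.94), ([355.0, 102.0, 63.0, 58.0], 0.79)]
cradle [([241.0, 61.0, 82.0, 89.0], 0.62)]
```

View pics/w1.png

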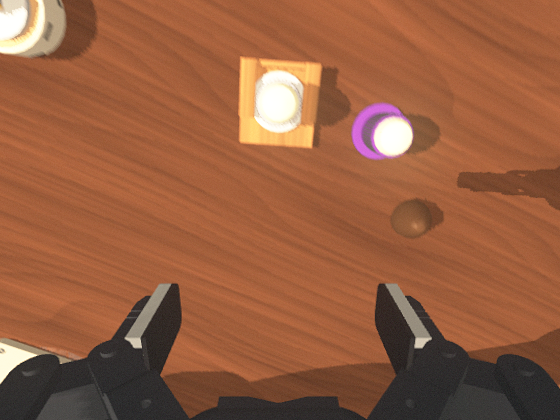

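The wrist view shows the cradle, with the real head in it, at (281,102). Its open end faces down the image, towards the robot. The purple twin is at (382,132), the cone at (411,218), and the foot is partly visible at top left.

```bash
python3 - <<'E'
from h import *
w=grab('wrist'); im=w['color'][:180,200:345]
c=cv2.resize(im,None,fx=4,fy=4,interpolation=cv2.INTER_CUBIC)[160:640]; cv2.imwrite('pics/w1c.png',c[...,::-1])
hsv=cv2.cvtColor(w['color'],cv2.COLOR_RGB2HSV); m=cv2.inRange(hsv,(8,90,150),(25,255,255)); m[:,:225]=0;m[:,340:]=0;m[165:]=0;m[:45]=0
n,l,st,ce=cv2.connectedComponentsWithStats(m);k=1+st[1:,4].argmax();print(st[k])
ys,xs=np.where(l==k); P=np.array([onz(w,p,27)[:2] for p in zip(xs,ys)],np.float32); r=cv2.minAreaRect(P);print(r,cv2.boxPoints(r))
hd=cv2.inRange(hsv,(0,0,170),(40,70,255)); n,l,st,ce=cv2.connectedComponentsWithStats(hd)
for k in range(1,n):
  if st[k,4]>100: print(st[k],ce[k],onz(w,ce[k],18)[:2],onz(w,ce[k],80)[:2])
E
```

```text
[  225    45   115   120 10067]
((604.856201171875, -137.17294311523438), (134.1352996826172, 143.3209686279297), 26.23358154296875) [[ 513.0203   -102.53956 ]
 [ 576.37274  -231.09839 ]
 [ 696.6921   -171.80634 ]
 [ 633.33966   -43.247498]]
[   0    0   49   55 1757] [19.78941377 26.88446215] [550.42208704 161.81385672] [559.4455574  120.92851625]
[ 258   75   48   61 2307] [280.33680104 104.90810577] [ 606.82293548 -133.73011592] [ 607.84163662 -132.66996515]
[ 376  123   39   37 1086] [394.94014733 141.05432781] [ 631.45842913 -281.72474012] [ 628.98070341 -259.66024555]
[125 337  17  11 108] [134.81481481 341.85185185] [197.22198125 -87.84016111] [256.37387009 -93.29300629]
[415 337  16  11 111] [420.55855856 341.69369369] [ 391.0885142 -480.9372248] [ 422.72562449 -430.59922001]
[  0 344  36  39 601] [ 10.83194676 358.99001664] [86.62443288 71.4990488 ] [161.47303329  43.43176363]
```

View pics/w1c.png

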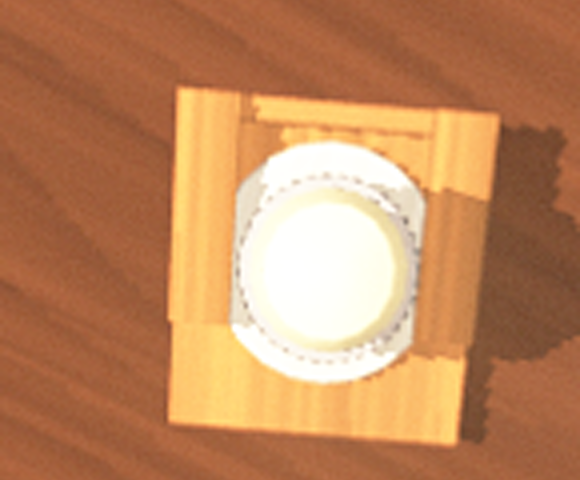

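```bash
python3 - <<'E'
from h import *
w=grab('wrist'); s=readout.read_state(); print(s['eef_pos'],s['tool_rot'])
q=lambda x,y,z:onz(w,(x/4+200-.4,(y+160)/4-.4),z)[:2]
TL,TR=q(177,87,27),q(500,113,27);BL,BR=q(170,322,27),q(470,355,27)
iL=[q(240,93,27),q(232,322,27)];iR=[q(437,105,27),q(414,352,27)]
F=[q(168,425,12),q(458,445,12)]
for n,p in dict(TL=TL,TR=TR,BL=BL,BR=BR,iL0=iL[0],iL1=iL[1],iR0=iR[0],iR1=iR[1],FL=F[0],FR=F[1]).items(): print(n,p.round(1))
a=lambda v:round(float(np.arctan2(v[1],v[0])),3)
print('yaws',a(TL-BL),a(TR-BR),a(iL[0]-iL[1]),a(iR[0]-iR[1]),a(TL-TR)-1.571,a(F[0]-F[1])-1.571)
print('lens',np.linalg.norm(TL-TR),np.linalg.norm(TL-BL),np.linalg.norm(F[0]-F[1]))
print('flange',q(328,262,18), 'collar top',q(327,268,70))
E
```

```text
[ 536.45112348 -168.4312946   311.23620318] [3.14112656e+00 7.62560839e-04 4.50739269e-01]
TL [629.1 -78.7]
TR [ 663.5 -164.6]
BL [ 569.5 -103. ]
BR [ 600.7 -188.7]
iL0 [635.6 -95.4]
iL1 [ 577.7 -119.8]
iR0 [ 657.5 -147.4]
iR1 [ 594. -173.]
FL [ 538.8 -114.4]
FR [ 573.8 -200.6]
yaws 0.387 0.367 0.398 0.384 0.381 0.3860000000000001
lens 92.48915590442495 64.35517604666028 93.0921327592019
flange [ 605.61602685 -138.33607352] collar top [ 605.01632971 -137.63352311]
```

```bash
python3 -m jog '{"claw":[1,1,1,1,1,1,1,1,1],"xyz":[[0,0,0],[0.375,-0.01,0],[0.375,-0.01,0],[0,0,0.38],[0,0,0.4],[0,0,0.4],[0,0,0.4],[0,0,0.2],[0,0,0]],"twist":[[0,0,0.021],[0,0,0],[0,0,0],[0,0,0],[0,0,0],[0,0,0],[0,0,0],[0,0,0],[0,0,0]]}'
python3 - <<'E'
from h import *
w=grab('wrist'); 
w=grab('wrist','w2.png'); s=readout.read_state(); print(s['eef_pos'],s['tool_rot'],s['qpos'])
E
```

```text
clock: 3.48
eef_pos: [603.5, -139.6, 131.5]
tool_rot: [-3.14, 0.004, 0.382]
force: [-0.5, 0.2, -0.6]
width: 85.2
gripper_force: 0.0
[ 605.6805684  -139.32934469  133.96353096] [ 3.14060686e+00 -3.76232395e-04  3.83064969e-01] [ 0.18407046  0.70030988 -0.00567786  1.69202824  0.00630744  0.74842821
 -1.01262114]
```

View pics/w2.png

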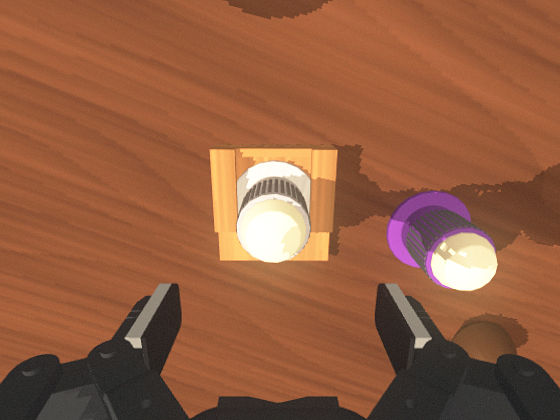

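```bash
python3 - <<'E'
from h import *
w=grab('wrist'); s=readout.read_state(); e=s['eef_pos'];y=s['tool_rot'][2];print(e,w['cx'],ray(w,(278,210))[0])
R=np.array([[np.cos(y),np.sin(y)],[np.sin(y),-np.cos(y)]])
for n,p,z in(('dome',(273.5,228),82),('cradleL',(210,150),27),('cradleR',(337,150),27),('fl',(274,190),18),('purpfl',(430,235),4),('purpdome',(463,261),66),('cone',(486,350),30)):
  P=onz(w,p,z);print(n,P.round(1),(R@(P-e)[:2]).round(1))
E
```

```text
[ 606.15298075 -139.0800793   134.48962729] 277.6966724710432 [ 683.79690423 -106.54025054  276.92052618]
dome [ 612.4 -133.1   82. ] [ 8.  -3.2]
cradleL [631.3 -75.5  27. ] [ 47.1 -49.6]
cradleR [ 665.8 -160.7   27. ] [47.2 42.4]
fl [ 618.7 -130.3   18. ] [14.9 -3.4]
purpfl [ 628.1 -270.6    4. ] [-28.9 130.2]
purpdome [ 632.4 -263.6   66. ] [-22.2 125.3]
cone [ 556.8 -354.3   30. ] [-126.2  181.1]
```

```bash
python3 -m jog '{"claw":[1,1,1,1,1],"xyz":[[0.02,-0.025,0],[0,0,0.35],[0,0,0.35],[0,0,0.3],[0,0,0]],"twist":[[0,0,0],[0,0,0],[0,0,0],[0,0,0],[0,0,0]]}' && python3 -m jog '{"claw":[0,0,0,0,0,0],"xyz":[[0,0,0],[0,0,0],[0,0,0],[0,0,0],[0,0,0],[0,0,0]],"twist":[[0,0,0],[0,0,0],[0,0,0],[0,0,0],[0,0,0],[0,0,0]]}'
python3 - <<'E'
from h import *
grab('wrist','w3.png');s=readout.read_state(); print(s['eef_pos'],s['tool_rot'],s['force'],s['torque'],s['width'],s['gripper_force'],s['clock'])
E
```

```text
clock: 4.25
eef_pos: [605.2, -134.2, 32.0]
tool_rot: [-3.14, 0.003, 0.385]
force: [0.1, 0.8, 0.8]
width: 85.7
gripper_force: 0.0
clock: 5.0
eef_pos: [608.0, -135.1, 35.3]
tool_rot: [3.14, -0.003, 0.385]
force: [0.4, -0.6, 6.6]
width: 46.8
gripper_force: 61.7
[ 607.9310094  -135.17910356   35.31592044] [ 3.13976702e+00 -2.85846438e-03  3.84686084e-01] [-0.01950948 -0.62959986  6.26725685] [ 0.10113413  0.13802711 -0.00474503] 47.07200191582077 61.6709840297699 5.05
```

View pics/w3.png

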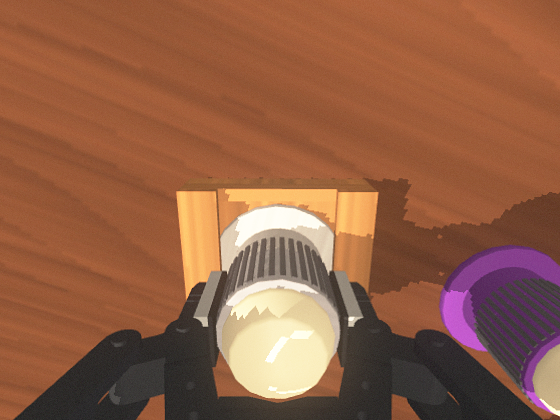

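The collar is gripped at 47 mm and the head is pressed lightly on the floor. I'll ease up 3 mm and slide out slowly.

```bash
python3 -m jog '{"claw":[0,0,0,0,0],"xyz":[[0,0,-0.03],[0,0,0],[-0.05,0,0],[-0.05,0,0],[0,0,0]],"twist":[[0,0,0],[0,0,0],[0,0,0],[0,0,0],[0,0,0]]}'
```

```text
clock: 5.68
eef_pos: [596.3, -139.1, 36.1]
tool_rot: [-3.141, 0.001, 0.384]
force: [0.4, -0.0, -2.5]
width: 46.4
gripper_force: 61.6
```

```bash
python3 -m jog '{"claw":[0,0,0,0,0,0,0,0],"xyz":[[-0.1,0,0],[-0.1,0,0],[-0.1,0,0],[-0.1,0,0],[-0.1,0,0],[-0.1,0,0],[0,0,0],[0,0,0]],"twist":[[0,0,0],[0,0,0],[0,0,0],[0,0,0],[0,0,0],[0,0,0],[0,0,0],[0,0,0]]}'
```

```text
clock: 6.68
eef_pos: [542.2, -161.0, 36.4]
tool_rot: [3.141, -0.001, 0.385]
force: [-0.3, 0.5, -2.0]
width: 46.6
gripper_force: 61.7
```

```bash
python3 -m jog '{"claw":[0,0,0,0,0,0,0,0,0,0,0,0],"xyz":[[0,0,-0.3],[0,0,-0.5],[0,0,-0.5],[0.06,-0.3,-0.3],[0.07,-0.4,-0.3],[0.08,-0.45,0],[0.09,-0.45,0],[0.09,-0.45,0],[0.09,-0.45,0],[0.1,-0.5,0],[0,0,0],[0,0,0]],"twist":[[0,0,0],[0,0,0],[0,0,0],[0,0,0],[0,0,0],[0,0,0],[0,0,0],[0,0,0],[0,0,0],[0,0,0],[0,0,0],[0,0,0]]}'
python3 - <<'E'
from h import *
w=grab('wrist','w4.png');s=readout.read_state(); print(s['eef_pos'],s['tool_rot'],s['qpos'],s['force'],s['clock'])
for l in('foot','head'): print(l,[(np.round(b['rect']).tolist(),round(b['score'],2)) for b in optics.boxes_of('wrist',l)])
E
```

```text
clock: 8.18
eef_pos: [482.8, 138.6, 226.3]
tool_rot: [3.141, 0.0, 0.386]
force: [1.1, -0.4, -2.4]
width: 46.8
gripper_force: 62.3
[483.0036347  137.80139152 226.30165045] [3.14083392e+00 1.28498126e-04 3.83918202e-01] [-0.30794717  0.42500905 -0.03694345  1.92751646  0.02252588  0.78954666
 -1.54434947] [ 0.91744662 -1.09126347 -2.70832678] 8.225
foot [([228.0, 31.0, 103.0, 113.0], 0.93)]
head [([212.0, 202.0, 129.0, 198.0], 0.58), ([508.0, 123.0, 52.0, 94.0], 0.28)]
```

View pics/w4.png

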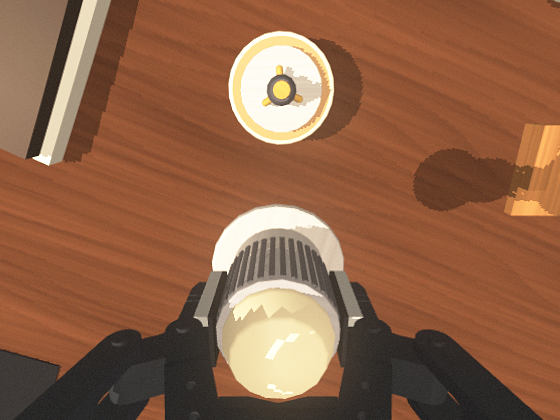

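```bash
python3 - <<'E'
from h import *
w=grab('wrist'); s=readout.read_state(); e=s['eef_pos'];y=s['tool_rot'][2];print(e)
c=w['color']; hsv=cv2.cvtColor(c,cv2.COLOR_RGB2HSV)
R=np.array([[np.cos(y),np.sin(y)],[np.sin(y),-np.cos(y)]])
def rep(n,p,z):
  P=onz(w,p,z);print(n,np.round(p,1),P.round(1),(R@(P-e)[:2]).round(1))
roi=np.zeros(c.shape[:2],np.uint8);cv2.circle(roi,(281,88),62,255,-1)
m=cv2.inRange(hsv,(20,150,170),(35,255,255))&roi
n,l,st,ce=cv2.connectedComponentsWithStats(m)
for k in range(1,n):
  if st[k,4]>8: rep(f'yel{st[k,4]}',ce[k],83)
for nm,lo,hi,z in(('slice',(0,0,150),(40,255,255),40),):
  m=cv2.inRange(hsv,lo,hi)&roi; ct=max(cv2.findContours(m,0,1)[0],key=cv2.contourArea); el=cv2.fitEllipse(cv2.convexHull(ct)); print(el); rep(nm,el[0],z)
v=cv2.inRange(hsv,(0,0,0),(180,255,110))&roi
q=np.zeros_like(v);cv2.circle(q,(281,90),22,255,-1);ct=max(cv2.findContours(v&q,0,1)[0],key=cv2.contourArea);el=cv2.fitEllipse(ct);print(el);rep('neck',el[0],70)
wm=cv2.inRange(hsv,(0,0,200),(180,45,255))&roi;ct=max(cv2.findContours(wm,0,1)[0],key=cv2.contourArea);el=cv2.minEnclosingCircle(ct);print(el);rep('should',el[0],48)
cv2.imwrite('pics/w4c.png',cv2.resize(c[20:155,215:350],(675,540)[:1]*1+(600,) if 0 else (600,600),interpolation=cv2.INTER_CUBIC)[...,::-1])
E
```

```text
[483.07795452 137.36554374 226.3015781 ]
yel11 [277.2  67.2] [580.3 177.5  83. ] [105.2  -1. ]
((277.04315185546875, 88.43943786621094), (110.30796813964844, 123.46688079833984), 162.40516662597656)
slice [277.   88.4] [566.9 172.3  40. ] [90.8 -1.1]
((277.8680419921875, 89.47563934326172), (27.649198532104492, 28.90926170349121), 20.780742645263672)
neck [277.9  89.5] [565.9 171.1  70. ] [89.5 -0.4]
((278.8796691894531, 86.76742553710938), 55.98060989379883)
should [278.9  86.8] [568.6 171.2  48. ] [92.   0.5]
```

View pics/w4c.png

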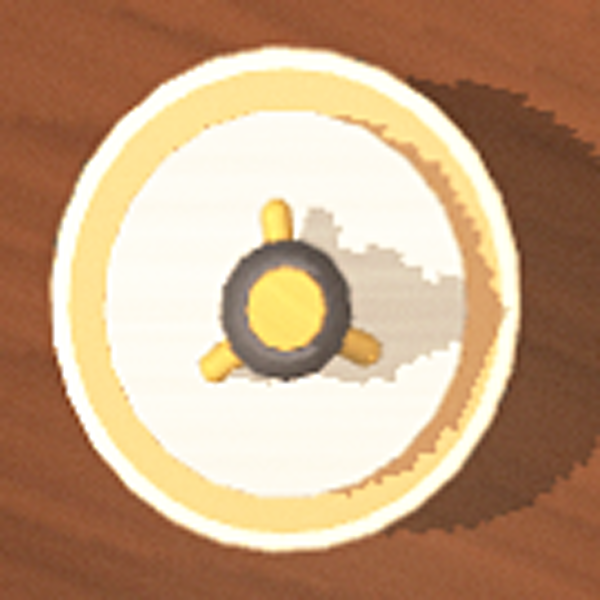

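The foot appears nearly from above, with its neck at about (280,89) and pins at roughly up, lower left and lower right. Next I'll measure where the held head's axis sits relative to the tool.

```bash
python3 - <<'E'
from h import *
from scipy.optimize import least_squares
w=grab('wrist'); s=readout.read_state(); e=s['eef_pos'];y=s['tool_rot'][2];print(e,s['clock'])
R=np.array([[np.cos(y),np.sin(y)],[np.sin(y),-np.cos(y)]])
def rep(n,p,z):
  P=onz(w,p,z);print(n,P.round(1),(R@(P-e)[:2]).round(1))
g=w['color'].astype(int); wh=(g.min(2)>120)
pts=[]
for x in range(222,336,6):
  col=np.where(wh[195:262,x])[0]
  if len(col): pts.append((x,col[0]+195))
print(pts[::3])
for zo in(-17.3,-19,-23.3):
  P=np.array([(R@(onz(w,p,e[2]+zo)-e)[:2]) for p in pts])
  f=least_squares(lambda q:np.hypot(*(P-q[:2]).T)-35,[0,0]); f3=least_squares(lambda q:np.hypot(*(P-q[:2]).T)-q[2],[0,0,35])
  print(zo,f.x.round(2),f.cost.round(2),f3.x.round(2),f3.cost.round(2))
m=(np.abs(g-np.array(g[89,280])).sum(2)<60);ys,xs=np.where(m[75:105,265:295]);rep('tip',(xs.mean()+265,ys.mean()+75),83);print(xs.mean()+265,ys.mean()+75,len(xs))
E
```

```text
[483.06450373 137.54715595 226.33443349] 8.425
[(222, np.int64(232)), (240, np.int64(215)), (258, np.int64(207)), (276, np.int64(204)), (294, np.int64(206)), (312, np.int64(213)), (330, np.int64(229))]
-17.3 [-0.72 -0.8 ] 0.47 [ 0.29 -0.83 34.1 ] 0.32
-19 [-1.21 -0.81] 0.38 [-0.61 -0.83 34.46] 0.32
-23.3 [-2.45 -0.84] 0.37 [-2.87 -0.83 35.38] 0.34
tip [565.8 171.   83. ] [89.2 -0.1]
278.164 89.516 250
```

```bash
python3 -m jog '{"claw":[0,0,0,0,0,0,0,0,0,0,0],"xyz":[[0.3,0.005,0],[0.3,0,0],[0.305,0,0],[0,0,0],[0,0,0.3],[0,0,0.3],[0,0,0.3],[0,0,0.2],[0,0,0.15],[0,0,0.08],[0,0,0]],"twist":[[0,0,0],[0,0,0],[0,0,0],[0,0,0],[0,0,0],[0,0,0],[0,0,0],[0,0,0],[0,0,0],[0,0,0],[0,0,0]]}'
python3 - <<'E'
from h import *
S=grab('scene');D=grab('side'); w=grab('wrist');s=readout.read_state();print(s['eef_pos'],s['force'],s['torque'],s['clock'])
cv2.imwrite('pics/f1.png',np.hstack([cv2.resize(S['color'][160:225,275:335],(390,420)),cv2.resize(D['color'][205:275,255:320],(390,420))])[...,::-1])
E
```

```text
clock: 9.8
eef_pos: [566.7, 172.0, 93.2]
tool_rot: [-3.142, 0.0, 0.385]
force: [0.6, -0.7, -1.8]
width: 46.6
gripper_force: 62.3
[567.40030546 172.38529039  94.08878831] [ 0.52665131  0.16689631 -2.68754288] [ 0.00994871 -0.02506799 -0.04138091] 9.95
```

View pics/f1.png

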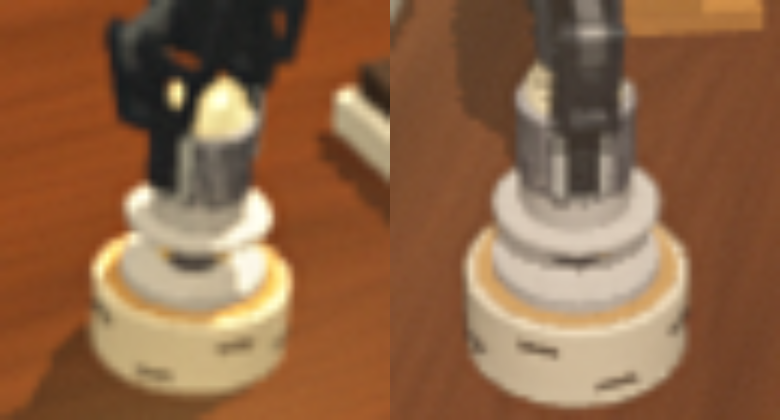

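Both views show the head centred over the foot and just at the neck. I'll lower it onto the pins.

```bash
python3 -m jog '{"claw":[0,0,0,0,0],"xyz":[[0,0,0.03],[0,0,0.03],[0,0,0.03],[0,0,0],[0,0,0]],"twist":[[0,0,0],[0,0,0],[0,0,0],[0,0,0],[0,0,0]]}';python3 -m jog '{"claw":[0,0,0,0],"xyz":[[0,0,0.02],[0,0,0.02],[0,0,0],[0,0,0]],"twist":[[0,0,0],[0,0,0],[0,0,0],[0,0,0]]}'
```

```text
clock: 10.58
eef_pos: [566.8, 172.2, 84.3]
tool_rot: [3.142, 0.0, 0.385]
force: [-0.4, -0.6, -2.4]
width: 46.9
gripper_force: 62.3
clock: 11.08
eef_pos: [567.4, 172.3, 82.8]
tool_rot: [3.141, -0.002, 0.385]
force: [-3.6, -0.2, 16.6]
width: 46.7
gripper_force: 64.4
```

```bash
for i in 1; do python3 -m jog '{"claw":[0,0,0,0,0,0,0],"xyz":[[0,0,-0.005],[0,0,0],[0,0,0],[0,0,0],[0,0,0],[0,0,0],[0,0,0]],"twist":[[0,0,0],[0,0,-0.03],[0,0,-0.03],[0,0,-0.03],[0,0,-0.03],[0,0,-0.03],[0,0,0]]}'; done
```

```text
clock: 11.95
eef_pos: [568.1, 172.8, 82.9]
tool_rot: [3.14, -0.003, 0.857]
force: [-2.2, -0.6, 11.9]
width: 46.6
gripper_force: 63.4
```

```bash
python3 -m jog '{"claw":[0,0,0,0,0,0],"xyz":[[0,0,0],[0,0,0],[0,0,0],[0,0,0],[0,0,0],[0,0,0]],"twist":[[0,0,-0.03],[0,0,-0.03],[0,0,-0.03],[0,0,-0.03],[0,0,-0.03],[0,0,0]]}'
```

```text
clock: 12.7
eef_pos: [567.9, 173.1, 82.8]
tool_rot: [3.139, -0.002, 1.328]
force: [-1.6, 0.4, 11.6]
width: 46.7
gripper_force: 63.5
```

```bash
python3 -m jog '{"claw":[0,0,0,0,0,0],"xyz":[[0,0,0],[0,0,0],[0,0,0],[0,0,0],[0,0,0],[0,0,0]],"twist":[[0,0,-0.03],[0,0,-0.03],[0,0,-0.03],[0,0,-0.03],[0,0,-0.03],[0,0,0]]}'; python3 -c "
from h import *
s=readout.read_state();print(s['qpos'],s['torque'])"
```

```text
clock: 13.45
eef_pos: [566.9, 172.0, 80.7]
tool_rot: [-3.142, -0.0, 1.797]
force: [-0.4, 0.2, -2.3]
width: 46.8
gripper_force: 62.3
[-0.0848229   0.77592075 -0.41440919  1.79787902  0.47261381  0.66751019
 -0.54455125] [ 0.02489743  0.04770491 -0.02837727]
```

It has dropped into the keyways. Now I'll press down towards the spring.

```bash
python3 -m jog '{"claw":[0,0,0,0,0],"xyz":[[0,0,0.02],[0,0,0.02],[0,0,0.01],[0,0,0],[0,0,0]],"twist":[[0,0,0],[0,0,0],[0,0,0],[0,0,0],[0,0,0]]}'; python3 -c "
from h import *
s=readout.read_state();print(s['torque'])"
```

```text
clock: 14.08
eef_pos: [566.8, 172.2, 76.1]
tool_rot: [3.142, 0.0, 1.798]
force: [-0.8, -0.2, 2.8]
width: 46.8
gripper_force: 62.4
[-0.12428674  0.26016643 -0.01937816]
```

```bash
python3 -m jog '{"claw":[0,0,0,0,0],"xyz":[[0,0,0.02],[0,0,0.02],[0,0,0.01],[0,0,0],[0,0,0]],"twist":[[0,0,0],[0,0,0],[0,0,0],[0,0,0],[0,0,0]]}'; python3 -m jog '{"claw":[0,0,0,0],"xyz":[[0,0,0.01],[0,0,0.005],[0,0,0],[0,0,0]],"twist":[[0,0,0],[0,0,0],[0,0,0],[0,0,0]]}'
```

```text
clock: 14.7
eef_pos: [566.9, 172.2, 71.4]
tool_rot: [3.141, 0.0, 1.798]
force: [-2.6, -1.0, 8.4]
width: 46.7
gripper_force: 63.6
clock: 15.2
eef_pos: [566.9, 172.1, 71.3]
tool_rot: [3.141, 0.001, 1.798]
force: [-5.4, -2.3, 19.5]
width: 46.9
gripper_force: 64.4
```

```bash
python3 -c "
from h import *
s=readout.read_state();print(s['eef_pos'],s['force'],s['gripper_force'],s['clock']);print(order.finish_job())"
```

```text
[566.86140417 172.1006845   71.26761356] [-5.37761956 -2.28448675 19.47323664] 64.40479159355164 15.2
the job is handed in; nothing more can be done
None
```

I slid the lamp head out of the cradle, keyed it onto the foot and pressed it fully home. I handed it in at 15.2 s, still gripped and pushing down with about 20 N; the seating is judged from height and force readings, not a final picture.

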